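Fit the lift spring on the hold-down rod

TASK

Two steel hold-down clamp bases are bolted to the walnut slab: one rod already carries its lift spring, the other is bare. Pick up the wide coil spring that fits, thread it over the bare rod, easing it round a little if a coil catches, and keep hold of it until it rests upright on the base plate, then let go. Leave the narrow spring standing where it is.

Things in the scene. Friction and masses are not known exactly. Their poses are not given: they have to be found in the camera images.
- spring: The wide loose compression spring, plain steel, standing upright on the slab: 46 mm outside diameter, 38 mm inside, 70 mm tall, 4 mm wire, closed flat ends, stiff (does not give under a gripper), about 90 g. Origin on its axis at its underside; z along the axis, up. Round: its yaw does not matter and any grasp across the diameter will do.
- small_spring: The narrow loose steel spring, also standing upright: 24 mm outside diameter, 18 mm inside (too narrow for the rods), 50 mm tall. Not to be disturbed. Origin on its axis at its underside.
- base: Bolted clamp base with the bare rod: dark steel plate 120 (x) by 80 by 12 mm; upright steel rod, 20 mm diameter, top 97 mm above the slab, last 9 mm tapered. Heel bar 20 mm high on the plate, 41 mm from the rod axis on the +x side. Origin on the rod axis at the plate's underside, z up. The seated spring rests on the plate, 12 mm above the origin; the rod then stands 15 mm out of its top.
- sprung_base: An identical bolted base whose rod already carries the same spring (46 mm by 70 mm, fixed). Not to be used. Origin on its rod axis at the plate's underside.
Mind the look-alikes: they are no part of the job. What is shaped like the base but purple or red is not meant.

How it is judged (in metres and radians):
On the way, in this order (a step that is already met when the one before it is completed fails the run):
1. the wide spring is lifted clear of the slab, held by the fingers (height (world z) of spring above 0.05 m and contact force between the fingers and spring above 0.3 N), for 0.1 s.
2. the wide spring is down over the bare rod, within 8 mm of the base plate, still held by the fingers (z of spring in the frame of base between 0.006 and 0.02 m and horizontal distance between spring and base below 0.014 m and angle between spring's own z axis and vertical below 0.17 rad and contact force between the fingers and spring above 0.3 N), for 0.1 s.
At the end, for the whole second after the job is handed in: The wide spring stands over the bare rod, its axis within 14 mm of the rod's, its lower end within 8 mm of the base plate, upright within 10 degrees, at rest and released (z of spring in the frame of base between 0.006 and 0.02 m and horizontal distance between spring and base below 0.014 m and angle between spring's own z axis and vertical below 0.17 rad and linear speed of spring below 0.02 m/s); the robot touches nothing.
It fails at once if the narrow spring is moved more than 30 mm or tipped by more than 25 degrees (distance of small_spring from where it was at the start of the episode above 0.03 m or angle between small_spring's own z axis and vertical above 0.44 rad).
It also fails if it takes over 42 s, if anything falls off the work surface, if the arm or the gripper's body presses on something with over 40 N, if the wrist force passes 120 N, or if a joint passes its speed limit or range.

ROBOT

A 7-joint arm with a two-finger parallel gripper is mounted at the origin on the work surface. World frame = base frame: x ahead of the robot, y to its left, z up, the work surface at z = 0. Lengths are in mm, angles in rad, forces in N, time in s.
With the tool pointing down it reaches from about 400 to 900 mm from the base axis. Payload 5.5 kg.
Tool frame: the origin (TCP) lies midway between the tips of the shut fingers; the grasp point (between the pads) lies 19 mm behind it; z points along the fingers, y is the line along which they close (so a half turn about z gives the same grasp; the last joint's range is limited). The gripper opens to 85 mm and grips with 20 to 120 N. Pads are 22 mm wide; open, the fingers measure 114 mm over their backs; the gripper's body (76 mm by 85 mm) begins 54 mm behind the grasp point. The pads swing forward as they close: fully open they stand 13 mm farther back than shut.
Start: joints at [1.433, 0.501, -0.427, 1.55, 0.221, 1.138, -0.21], TCP at [253.633, -598.473, 231.31] pointing down, gripper open.
Joint ranges: [-2.88, 2.88], [-0.31, 2.03], [-1.54, 1.56], [0.2, 2.42], [-1.41, 4.55], [0.19, 2.02], [-2.57, 2.57]. Speed limits (rad/s): [2.57, 2.57, 3.14, 3.14, 3.14, 3.14, 3.14].

INTERFACE

Orientations are given as a unit quaternion [x, y, z, w].
In Python, from workcell import sense, vision, job gives the robot as it stands.
- The arm moves only by the tool arm_command, never from a script. Its argument "series" is a list of rows, each an object of numbers: "dx", "dy", "dz": the shift along the tool's x, y, z in m; "wx", "wy", "wz": the turn, a rotation vector about the tool's x, y, z in rad; "grip": the gripper command: -1 is fully open, 1 is shut, values between are in proportion. A call has 1 to 5 rows; each row shifts and turns the commanded pose from where the row before left it, along the tool's axes as they then stand; what a row does not reach is not made up. A row lasts 1/8 s, in which the tool goes at most 62.5 mm and 10.7 degrees, less where a joint would pass 70% of its speed; a pose out of reach is approached as far as the arm can. A call with a gripper value outside its range is refused whole. The fingers move at their own pace and stop on an object; the grip force is fixed at half the most. Time passes only in rows, so rows that do not move let the fingers close. It gives the time, the measured TCP pose, the force, the opening and the grip force at its end, in the units of the state.
- sense(): the state, without advancing time (a new reading comes with each control period).
- vision.grab_frame(name): name is "side" or "top" or "wrist"; returns a dict with "pixels" (384x512x3 uint8, red, green, blue), "fx", "fy", "cx", "cy" (pixels), "T" (4x4, takes a point from camera to world coordinates). Camera axes: x right, y up, looking along -z (the intrinsics and any distortion apply to the point x, -y, -z); pixel columns grow to the right and rows downward; lengths in mm; the calibration is good to about 2 mm. A picture is of the moment at which its call begins. There is no depth.
- job.job_done(): hands the job in; it is judged then, once.
The state is a dict: "clock": time; "qpos": joint angles; "joint_velocities": joint speeds; "joint_efforts": joint torques, N m; "eef_pos": TCP position; "tool_rot": TCP orientation; "wrist_force": force on the tool from outside, world axes, zero at the start; "ft_torque": the same for the moment, N m; "finger_gap": finger opening in mm; "grip_force": force on a finger pad.
Only numpy, scipy, OpenCV 4.12 (cv2) and the standard library are available. Lean on these libraries where they do the work, as an engineer would, in place of code of your own. Each camera call takes 0.05 s, during which the arm holds its last target. There are 200 camera calls.

## Working session

There is one attempt and no reset: what is moved stays moved. The work goes in short steps, Python scripts to look and compute and a tool call to move; the robot and the scene stay as the last step left them, time stands still between calls to the robot, and variables do not carry over. Pictures are saved under pics/ and viewed, at most 10 in all, crops included, and the job is handed in when it is done.

Besides the shell and the picture viewer there is one more tool, called after "Call:" by a JSON object that holds its "api" and its "payload". arm_command: Moves the arm, as the interface text tells. Its arguments: {"type":"object","properties":{"series":{"type":"array","items":{"type":"object","properties":{"dx":{"type":"number"},"dy":{"type":"number"},"dz":{"type":"number"},"wx":{"type":"number"},"wy":{"type":"number"},"wz":{"type":"number"},"grip":{"type":"number"}}}}},"required":["series"]}

```bash
mkdir -p pics; cat > h.py <<'E'
import numpy as np, cv2
from workcell import sense, vision, job
def grab(n,f=None):
    d=vision.grab_frame(n)
    if f: cv2.imwrite('pics/'+f,cv2.cvtColor(np.asarray(d['pixels']),cv2.COLOR_RGB2BGR))
    return d
def ray(d,u,v):
    T=np.array(d['T']); r=T[:3,:3]@np.array([(u-d['cx'])/d['fx'],-(v-d['cy'])/d['fy'],-1]); return T[:3,3],r
def onz(d,u,v,z):
    o,r=ray(d,u,v); return o+r*(z-o[2])/r[2]
def proj(d,p):
    T=np.array(d['T']); q=T[:3,:3].T@(np.array(p)-T[:3,3]); return d['cx']+d['fx']*q[0]/-q[2], d['cy']-d['fy']*q[1]/-q[2]
E
python3 - <<'E'
from h import *
import pickle
D={n:grab(n,n+'0.png') for n in('top','side')}
pickle.dump(D,open('d0.pkl','wb'))
for n in D: print({k:v for k,v in D[n].items() if k!='pixels'})
cv2.imwrite('pics/both.png',np.hstack([cv2.imread('pics/top0.png'),cv2.imread('pics/side0.png')])[:, :])
print(sense())
E
```

```text
{'fx': 361.6037098320357, 'fy': 361.6037098320357, 'cx': 252.057103144459, 'cy': 191.9011782648826, 'T': array([[-1.92284578e-02,  9.83175685e-01, -1.81647570e-01,
         3.30209042e+02],
       [-9.99713075e-01, -2.15021460e-02, -1.05558608e-02,
        -6.44689537e+01],
       [-1.42840782e-02,  1.81392478e-01,  9.83307040e-01,
         9.29597869e+02],
       [ 0.00000000e+00,  0.00000000e+00,  0.00000000e+00,
         1.00000000e+00]])}
{'fx': 388.1923947556056, 'fy': 388.1923947556056, 'cx': 257.51232270402693, 'cy': 190.37139257405312, 'T': array([[-9.14829912e-01,  2.26627485e-01, -3.34254717e-01,
         2.18019530e+02],
       [-4.03621379e-01, -5.40300799e-01,  7.38352781e-01,
         5.83647080e+02],
       [-1.32670566e-02,  8.10379559e-01,  5.85755031e-01,
         5.51421425e+02],
       [ 0.00000000e+00,  0.00000000e+00,  0.00000000e+00,
         1.00000000e+00]])}
{'clock': 0.1, 'qpos': array([ 1.43322299,  0.50176807, -0.42677724,  1.55133972,  0.22080809,
        1.13831184, -0.21033436]), 'joint_velocities': array([-0.00086742, -0.00137849, -0.00206415, -0.00223989,  0.0016833 ,
       -0.00089057, -0.00087434]), 'joint_efforts': array([-1.15131360e-02, -5.70817280e+01, -5.83901167e+00, -2.81749803e+01,
        1.04970834e-02,  5.52903861e-03,  2.19736131e-05]), 'eef_pos': array([ 253.28395463, -597.9402521 ,  230.35401693]), 'tool_rot': array([ 9.79990326e-01,  1.99043144e-01, -1.56179680e-04, -8.73684440e-04]), 'wrist_force': array([ 0.71699309,  0.14996666, -0.56894402]), 'ft_torque': array([ 0.01330684, -0.04572907,  0.04621737]), 'grip_force': 0.0, 'finger_gap': 85.35694583375818}
```

View pics/top0.png

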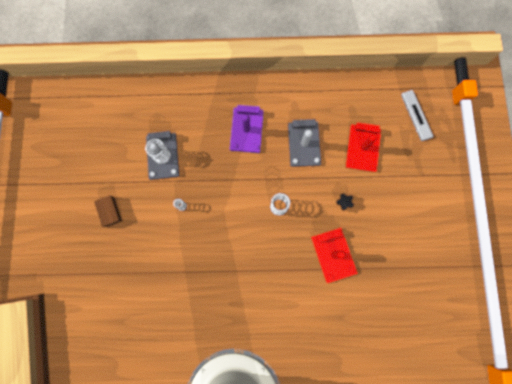

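View pics/side0.png

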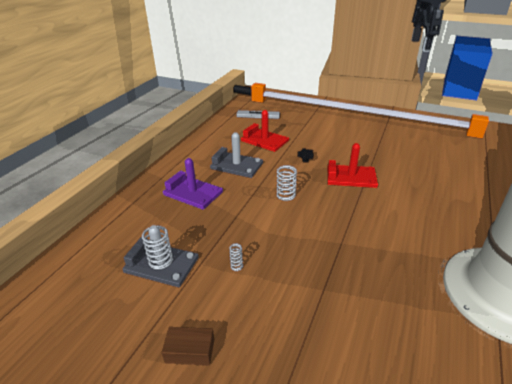

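Top view: wide spring at (281,204), bare rod on the grey plate around (307,136), narrow spring at (180,205), sprung base at (160,153). Side view: wide spring at (287,183), bare rod top at (236,135).

```bash
python3 - <<'E'
from h import *
import pickle
D=pickle.load(open('d0.pkl','rb'));t=D['top'];s=D['side']
def tri(a,b):
    o1,r1=ray(t,*a);o2,r2=ray(s,*b);r1/=np.linalg.norm(r1);r2/=np.linalg.norm(r2)
    A=np.c_[r1,-r2];x=np.linalg.lstsq(A,o2-o1,rcond=None)[0]
    p,q=o1+x[0]*r1,o2+x[1]*r2;return (p+q)/2,np.linalg.norm(p-q)
g=t['pixels'].astype(int);sat=g.max(2)-g.min(2)
def blobs(m,roi,n):
    u0,v0,u1,v1=roi;k,l,st,c=cv2.connectedComponentsWithStats(m[v0:v1,u0:u1].astype(np.uint8))
    for i in range(1,k):
        if st[i,4]>n: print('blob',st[i,:4]+[u0,v0,0,0],st[i,4],(c[i]+[u0,v0]).round(1))
m=(sat<45)
print('top');blobs(m&(g.min(2)>110),(265,185,300,222),15);blobs(m&(g.min(2)>100),(285,115,325,170),4);blobs(m,(285,115,325,170),30)
g2=s['pixels'].astype(int);m2=(g2.max(2)-g2.min(2)<45)
print('side');blobs(m2&(g2.min(2)>100),(270,158,305,205),10);blobs(m2&(g2.min(2)>110),(222,125,250,170),10)
for z in(0,12,97):print(z,'spr',onz(t,281,204,min(z,70))[:2].round(),'rod',onz(t,307,136,z)[:2].round())
print(tri((280,204),(288,169)),tri((308.5,132),(236,134)))
# closeups
def crop(d,c,w,h,k):return cv2.resize(d['pixels'][c[1]-h:c[1]+h,c[0]-w:c[0]+w,::-1],None,fx=k,fy=k,interpolation=cv2.INTER_CUBIC)
cv2.imwrite('pics/c.png',np.hstack([crop(t,(295,170),45,60,5)[:600,:400] if 0 else crop(t,(295,170),40,60,5),crop(s,(260,165),40,60,5)]))
E
```

```text
top
blob [270 193  20  22] 240 [279.8 203.4]
blob [289 120  32  46] 911 [303.  146.8]
blob [304 120  12   5] 44 [309.4 121.6]
blob [288 119  33  47] 1385 [304.1 142.8]
side
blob [276 165  21  36] 540 [286.2 182.5]
blob [232 132   8  32] 220 [235.5 147.9]
0 spr [ 468. -129.] rod [ 651. -205.]
12 spr [ 467. -128.] rod [ 647. -203.]
97 spr [ 458. -124.] rod [ 618. -190.]
(array([ 458.81558572, -121.15751648,   73.68842763]), np.float64(2.7522854124939586)) (array([ 628.38527111, -195.10825377,   93.37388236]), np.float64(1.4096716006202656))
```

View pics/c.png

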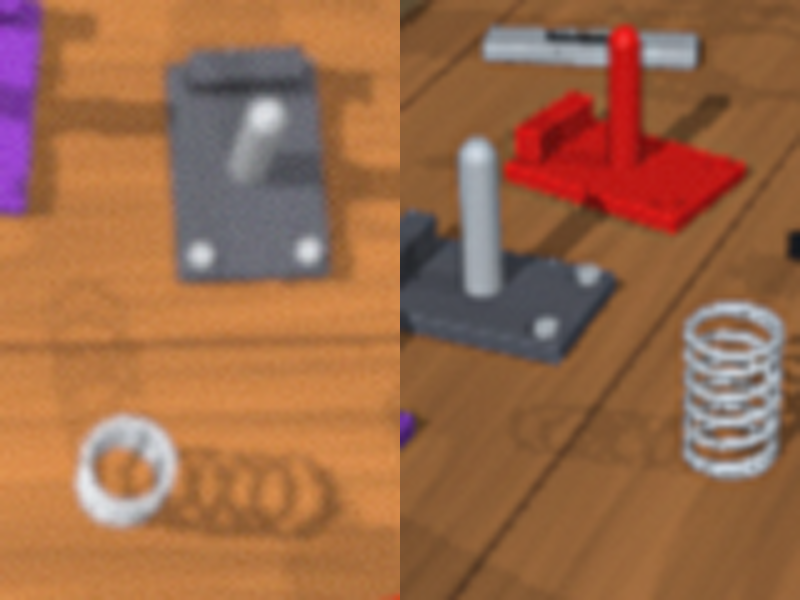

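The crop shows the rod tip at about (308.4,132.6) top and (235.8,135) side. The spring's top ring centre is at about (280.8,202.6) top and (286.6,170) side. That puts the spring near (460,-122) and the rod near (628,-195).

Call:
{"api": "arm_command", "payload": {"series": [{"dx":0.031,"dy":-0.03,"grip":-1},{"dx":0.031,"dy":-0.03,"grip":-1},{"dx":0.031,"dy":-0.03,"grip":-1},{"dx":0.031,"dy":-0.03,"grip":-1},{"dx":0.031,"dy":-0.03,"grip":-1}]}}

```text
$.series[0]: bad value
```

Call:
{"api": "arm_command", "payload": {"series": [{"dx":0.031,"dy":-0.03,"grip":-1},{"dx":0.031,"dy":-0.03,"grip":-1},{"dx":0.031,"dy":-0.03,"grip":-1},{"dx":0.031,"dy":-0.03,"grip":-1},{"dx":0.031,"dy":-0.03,"grip":-1}]}}

```text
$.series[0]: bad value
```

```bash
python3 - <<'E'
from h import *
d=grab('wrist','w1.png');s=sense()
print(s['clock'],s['eef_pos'],s['tool_rot'],d['T'],d['fx'],d['cx'],d['cy'])
print('spring top',proj(d,(460,-122,70)),'bottom',proj(d,(460,-122,0)))
E
```

```text
0.15 [ 253.35165217 -598.01394208  230.49753321] [ 9.79982011e-01  1.99084624e-01 -1.28665594e-04 -7.44196011e-04] [[ 3.90424481e-01  8.71897105e-01  2.95574293e-01  3.30059298e+02]
 [-9.20630414e-01  3.70762441e-01  1.22371781e-01 -5.65782858e+02]
 [-2.89224488e-03 -3.19891622e-01  9.47449727e-01  3.73182594e+02]
 [ 0.00000000e+00  0.00000000e+00  0.00000000e+00  1.00000000e+00]] 302.57711303255314 256.27893917024056 187.04053669343747
spring top (np.float64(-298.91329433716743), np.float64(-395.94220958379515)) bottom (np.float64(-157.52444125606394), np.float64(-273.6962639288299))
```

View pics/w1.png

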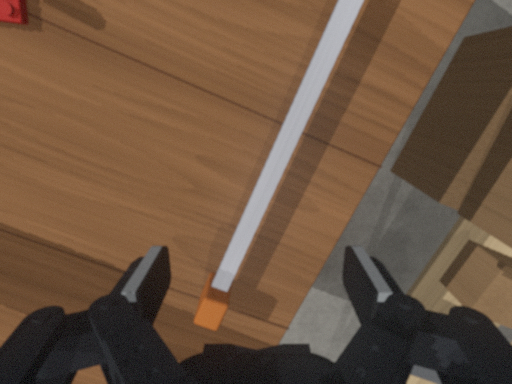

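The picture shows the arm still at the start, with the fingers at (150,280) and (370,280) and no spring in view. The rows were refused, so I'll send every field.

Call:
{"api": "arm_command", "payload": {"series": [{"dx":0.031,"dy":-0.03,"dz":0,"wx":0,"wy":0,"wz":0,"grip":-1},{"dx":0.031,"dy":-0.03,"dz":0,"wx":0,"wy":0,"wz":0,"grip":-1},{"dx":0.031,"dy":-0.03,"dz":0,"wx":0,"wy":0,"wz":0,"grip":-1},{"dx":0.031,"dy":-0.03,"dz":0,"wx":0,"wy":0,"wz":0,"grip":-1},{"dx":0.031,"dy":-0.03,"dz":0,"wx":0,"wy":0,"wz":0,"grip":-1}]}}

```text
clock: 0.78
eef_pos: [338.1, -398.4, 231.2]
tool_rot: [0.98, 0.199, -0.0, -0.0]
wrist_force: [0.7, 0.2, -0.0]
finger_gap: 85.6
grip_force: 0.0
```

Call:
{"api": "arm_command", "payload": {"series": [{"dx":0.036,"dy":-0.04,"dz":0,"wx":0,"wy":0,"wz":0,"grip":-1},{"dx":0.036,"dy":-0.04,"dz":0,"wx":0,"wy":0,"wz":0,"grip":-1},{"dx":0.036,"dy":-0.04,"dz":0,"wx":0,"wy":0,"wz":0,"grip":-1},{"dx":0.036,"dy":-0.04,"dz":0,"wx":0,"wy":0,"wz":0,"grip":-1},{"dx":0.036,"dy":-0.04,"dz":0,"wx":0,"wy":0,"wz":0,"grip":-1}]}}

```text
clock: 1.4
eef_pos: [425.7, -143.9, 231.4]
tool_rot: [0.98, 0.199, 0.0, 0.0]
wrist_force: [0.6, 0.1, 0.1]
finger_gap: 85.3
grip_force: 0.0
```

```bash
python3 - <<'E'
from h import *
import pickle
d=grab('wrist','w2.png');s=sense();pickle.dump(d,open('w2.pkl','wb'))
print(s['clock'],s['eef_pos'],s['tool_rot'])
for p in((460,-122,70),(460,-122,0),(628,-195,97),(628,-195,12)):print(proj(d,p))
E
```

```text
1.45 [ 428.11774503 -136.05975162  231.88720462] [ 0.97914898  0.20313527  0.00143407 -0.00112811]
(np.float64(249.59468076741348), np.float64(130.45098521072384))
(np.float64(250.82822026882195), np.float64(122.2438983892126))
(np.float64(417.92194396569835), np.float64(-27.566084121943476))
(np.float64(376.84012914502165), np.float64(1.0388359191501308))
```

View pics/w2.png

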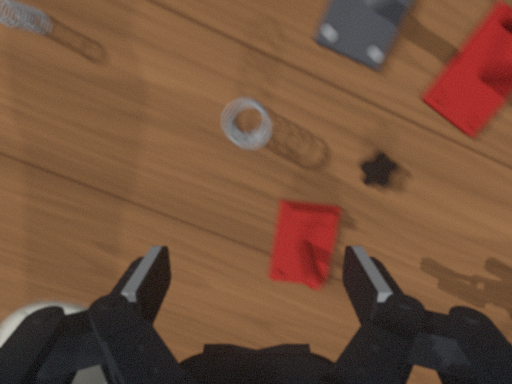

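Wide spring ring is centred near (246.5,123), red decoy at (305,240), bare base plate at (365,20); slightly motion-blurred. It agrees with the prediction to within a few mm.

```bash
python3 - <<'E'
from h import *
d=grab('wrist','w3.png');s=sense();print(s['eef_pos'])
g=d['pixels'].astype(int);m=((g.max(2)-g.min(2)<45)&(g.min(2)>95)).astype(np.uint8)
for k in(m,):
    sub=np.zeros_like(k);sub[80:175,200:290]=k[80:175,200:290]
    p=cv2.findNonZero(sub);print(len(p),cv2.boundingRect(p),cv2.minEnclosingCircle(p))
    c=cv2.minEnclosingCircle(p)[0]
    for z in(35,70):print(onz(d,*c,z))
print(proj(d,(460,-122,70)))
E
```

```text
[ 427.2678971  -139.26102872  231.76170723]
1123 (235, 107, 46, 50) ((257.4249572753906, 131.25050354003906), 24.883195877075195)
[ 460.31939502 -122.86174391   35.        ]
[ 464.8331649  -120.86595297   70.        ]
(np.float64(256.5412242624232), np.float64(136.1391684894537))
```

Call:
{"api": "arm_command", "payload": {"series": [{"dx":0.019,"dy":-0.001,"dz":0.02,"wx":0,"wy":0,"wz":0,"grip":-1},{"dx":0.019,"dy":-0.001,"dz":0.03,"wx":0,"wy":0,"wz":0,"grip":-1},{"dx":0,"dy":0,"dz":0.04,"wx":0,"wy":0,"wz":0,"grip":-1},{"dx":0,"dy":0,"dz":0.02,"wx":0,"wy":0,"wz":0,"grip":-1},{"dx":0,"dy":0,"dz":0,"wx":0,"wy":0,"wz":0,"grip":-1}]}}

```text
clock: 2.12
eef_pos: [458.1, -128.8, 119.8]
tool_rot: [0.98, 0.199, -0.002, -0.001]
wrist_force: [-0.4, 0.4, 1.2]
finger_gap: 85.6
grip_force: 0.0
```

```bash
python3 - <<'E'
from h import *
d=grab('wrist','w4.png');s=sense();print(s['eef_pos'],s['tool_rot'])
for p in((461,-122,70),(461,-122,0)):print(proj(d,p))
E
```

```text
[ 459.19909112 -129.02123835  120.94620656] [ 9.80007704e-01  1.98957840e-01 -6.52134022e-04 -5.02347511e-04]
(np.float64(249.1212612291249), np.float64(204.5716875456494))
(np.float64(251.16839767122823), np.float64(175.3439303888974))
```

View pics/w4.png

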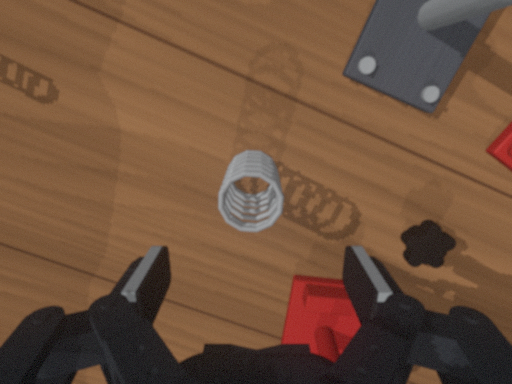

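The spring sits between the fingers, its top ring centred near (251,200). The bare plate is at upper right, and the red decoy at (325,310), below the gripper.

```bash
python3 - <<'E'
from h import *
import pickle
from scipy.spatial.transform import Rotation as R
s=sense();d=grab('wrist');t=pickle.load(open('d0.pkl','rb'))['top']
M=R.from_quat(s['tool_rot']).as_matrix()
p=onz(d,251,200.5,70);print(p,s['eef_pos'],M.T@(p-s['eef_pos']))
print('red rod',onz(d,325,345,90),onz(t,341,250,12))
for z in (12,97):print('rod pred',proj(d,(628,-195,z)))
E
```

```text
[ 465.05219349 -122.3970019    70.        ] [ 459.19909112 -129.02123835  120.94620656] [ 8.02784616 -3.75394578 50.94228946]
red rod [ 388.48485648 -213.75781379   90.        ] [ 347.32543368 -273.90410679   12.        ]
rod pred (np.float64(428.3683997143027), np.float64(18.225063691312556))
rod pred (np.float64(525.0134924245918), np.float64(-19.158673772442796))
```

Call:
{"api": "arm_command", "payload": {"series": [{"dx":0.007,"dy":-0.004,"dz":0.01,"wx":0,"wy":0,"wz":0,"grip":-1},{"dx":0,"dy":0,"dz":0.03,"wx":0,"wy":0,"wz":0,"grip":-1},{"dx":0,"dy":0,"dz":0.03,"wx":0,"wy":0,"wz":0,"grip":-1},{"dx":0,"dy":0,"dz":0.021,"wx":0,"wy":0,"wz":0,"grip":-1},{"dx":0,"dy":0,"dz":0,"wx":0,"wy":0,"wz":0,"grip":-1}]}}

```text
clock: 2.85
eef_pos: [464.0, -121.8, 29.4]
tool_rot: [0.98, 0.199, -0.001, -0.001]
wrist_force: [-0.8, 0.7, 0.1]
finger_gap: 85.5
grip_force: 0.0
```

Call:
{"api": "arm_command", "payload": {"series": [{"dx":0,"dy":0,"dz":0,"wx":0,"wy":0,"wz":0,"grip":0.3},{"dx":0,"dy":0,"dz":0,"wx":0,"wy":0,"wz":0,"grip":1},{"dx":0,"dy":0,"dz":0,"wx":0,"wy":0,"wz":0,"grip":1},{"dx":0,"dy":0,"dz":0,"wx":0,"wy":0,"wz":0,"grip":1},{"dx":0,"dy":0,"dz":0,"wx":0,"wy":0,"wz":0,"grip":1}]}}

```text
clock: 3.48
eef_pos: [465.6, -122.7, 31.5]
tool_rot: [0.98, 0.199, 0.001, 0.001]
wrist_force: [-1.1, -0.6, 5.0]
finger_gap: 43.7
grip_force: 60.0
```

Call:
{"api": "arm_command", "payload": {"series": [{"dx":0,"dy":0,"dz":-0.015,"wx":0,"wy":0,"wz":0,"grip":1},{"dx":0,"dy":0,"dz":-0.03,"wx":0,"wy":0,"wz":0,"grip":1},{"dx":0,"dy":0,"dz":-0.04,"wx":0,"wy":0,"wz":0,"grip":1},{"dx":0,"dy":0,"dz":-0.04,"wx":0,"wy":0,"wz":0,"grip":1},{"dx":0,"dy":0,"dz":-0.02,"wx":0,"wy":0,"wz":0,"grip":1}]}}

```text
clock: 4.1
eef_pos: [465.7, -122.5, 178.5]
tool_rot: [0.98, 0.199, 0.002, 0.001]
wrist_force: [0.9, -0.3, -1.1]
finger_gap: 43.5
grip_force: 61.2
```

Call:
{"api": "arm_command", "payload": {"series": [{"dx":0.015,"dy":0.016,"dz":0,"wx":0,"wy":0,"wz":0,"grip":1},{"dx":0.02,"dy":0.022,"dz":0,"wx":0,"wy":0,"wz":0,"grip":1},{"dx":0.02,"dy":0.022,"dz":0,"wx":0,"wy":0,"wz":0,"grip":1},{"dx":0.01,"dy":0.01,"dz":0,"wx":0,"wy":0,"wz":0,"grip":1},{"dx":0,"dy":0,"dz":0,"wx":0,"wy":0,"wz":0,"grip":1}]}}

```text
clock: 4.72
eef_pos: [551.9, -161.3, 175.5]
tool_rot: [0.98, 0.199, 0.0, -0.0]
wrist_force: [-1.3, 0.3, -1.2]
finger_gap: 43.2
grip_force: 61.2
```

```bash
python3 - <<'E'
from h import *
s=sense();print(s['clock'],s['eef_pos'],s['tool_rot'],s['finger_gap'],s['wrist_force'])
d=grab('wrist','w5.png')
import pickle;pickle.dump((d,s),open('w5.pkl','wb'))
for p in((628,-195,97),(628,-195,12)):print(proj(d,p))
E
```

```text
4.725 [ 551.87743498 -161.2842682   175.54942453] [ 9.79997332e-01  1.99010305e-01  9.31910538e-05 -3.43777122e-04] 43.20387590658713 [-1.33205667  0.32269783 -1.15851895]
(np.float64(340.76239731848693), np.float64(123.37399622181105))
(np.float64(318.12143367803327), np.float64(113.01391249448412))
```

View pics/w5.png

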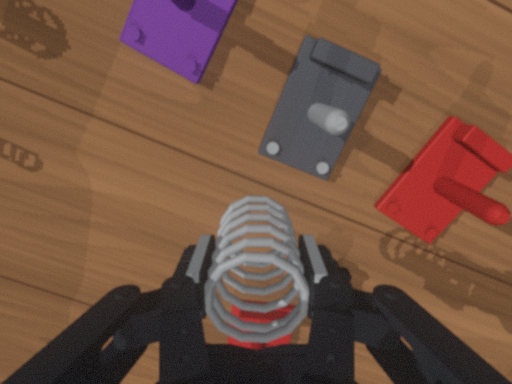

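Spring held upright between the pads: top ring centred near (257,298), bottom ring near (255,225). Rod tip is at (337,121), with its foot near (314,114).

```bash
python3 - <<'E'
from h import *
import pickle
from scipy.spatial.transform import Rotation as R
d,s=pickle.load(open('w5.pkl','rb'));M=R.from_quat(s['tool_rot']).as_matrix();e=s['eef_pos']
print('pic crop ring sizes: px per 46mm at z215/145:',*[d['fx']*46/np.dot(np.array(d['T'])[:3,3]-[*e[:2],z],np.array(d['T'])[:3,2]) for z in(215.5,145.5)])
for n,u,v,z in(('top',257,298,e[2]+40),('bot',255,225,e[2]-30),('rodtip',337,121,96),('rodfoot',314,114,12)):
    p=onz(d,u,v,z);print(n,p.round(1),(M.T@(p-e)).round(1))
E
```

```text
pic crop ring sizes: px per 46mm at z215/145: 112.16875801681864 73.09665845501249
top [ 552.5 -161.4  215.5] [  0.5   0.3 -40. ]
bot [ 551.2 -160.6  145.5] [-0.4 -0.8 30. ]
rodtip [ 628.4 -192.    96. ] [58.5 58.2 79.5]
rodfoot [ 625.6 -191.7   12. ] [ 55.9  56.8 163.5]
```

Call:
{"api": "arm_command", "payload": {"series": [{"dx":0.015,"dy":0.015,"dz":0,"wx":0,"wy":0,"wz":0,"grip":1},{"dx":0.02,"dy":0.02,"dz":0,"wx":0,"wy":0,"wz":0,"grip":1},{"dx":0.015,"dy":0.016,"dz":0.01,"wx":0,"wy":0,"wz":0,"grip":1},{"dx":0.0075,"dy":0.0075,"dz":0.01,"wx":0,"wy":0,"wz":0,"grip":1},{"dx":0,"dy":0,"dz":0,"wx":0,"wy":0,"wz":0,"grip":1}]}}

```text
clock: 5.4
eef_pos: [626.2, -192.3, 154.0]
tool_rot: [0.98, 0.199, -0.001, -0.001]
wrist_force: [-0.5, 0.8, -2.1]
finger_gap: 43.2
grip_force: 61.2
```

```bash
python3 - <<'E'
from h import *
s=sense();print(s['clock'],s['eef_pos'],s['tool_rot'],s['finger_gap'])
w=grab('wrist');t=grab('side')
for d,n in((w,'w'),(t,'s')):
    for z in(97,12,s['eef_pos'][2]-30):print(n,proj(d,(627.5,-192,z)))
c=cv2.resize(t['pixels'][75:195,185:285,::-1],None,fx=4,fy=4)
im=np.zeros((480,800,3),np.uint8);im[:, :400]=c;im[:384,400:]=w['pixels'][:,56:456,::-1];cv2.imwrite('pics/b.png',im)
E
```

```text
5.4 [ 626.19346935 -192.34833706  154.00826375] [ 9.79944207e-01  1.99266455e-01 -1.24292911e-03 -8.28645958e-04] 43.18779987004274
w (np.float64(256.88888278432364), np.float64(206.01827694679665))
w (np.float64(257.00580467304223), np.float64(172.87571256099164))
w (np.float64(256.8309853770933), np.float64(222.42981945549272))
s (np.float64(235.42889487858122), np.float64(133.23034815556724))
s (np.float64(236.92788959979933), np.float64(162.0781296640878))
s (np.float64(234.92004392641857), np.float64(123.43763782736683))
```

View pics/b.png

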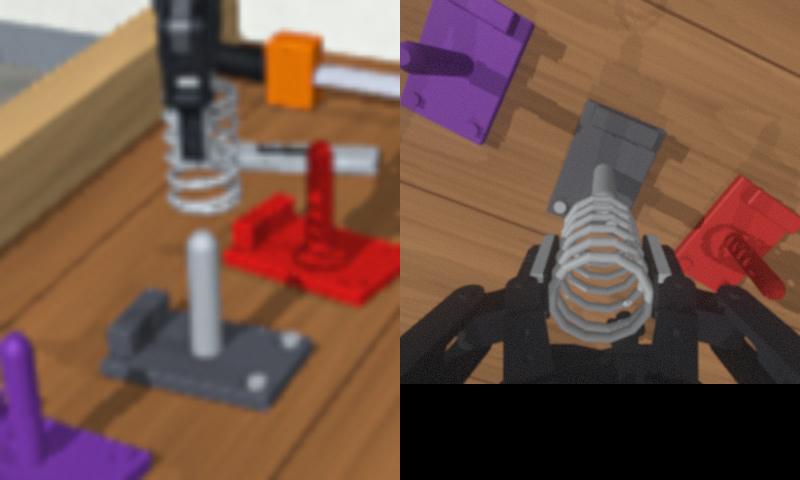

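Side crop: the spring axis (x≈203) lines up with the rod (x≈203), with the spring clear above it. In the wrist view the rod comes up behind the ring, centred within about 2 mm.

Call:
{"api": "arm_command", "payload": {"series": [{"dx":0.001,"dy":0.001,"dz":0.01,"wx":0,"wy":0,"wz":0,"grip":1},{"dx":0,"dy":0,"dz":0.015,"wx":0,"wy":0,"wz":0,"grip":1},{"dx":0,"dy":0,"dz":0.015,"wx":0,"wy":0,"wz":0,"grip":1},{"dx":0,"dy":0,"dz":0.015,"wx":0,"wy":0,"wz":0,"grip":1},{"dx":0,"dy":0,"dz":0,"wx":0,"wy":0,"wz":0,"grip":1}]}}

```text
clock: 6.12
eef_pos: [627.4, -193.1, 98.1]
tool_rot: [0.98, 0.199, -0.002, -0.001]
wrist_force: [0.3, 0.6, -1.1]
finger_gap: 43.1
grip_force: 61.2
```

Call:
{"api": "arm_command", "payload": {"series": [{"dx":0,"dy":0,"dz":0.015,"wx":0,"wy":0,"wz":0,"grip":1},{"dx":0,"dy":0,"dz":0.015,"wx":0,"wy":0,"wz":0,"grip":1},{"dx":0,"dy":0,"dz":0.015,"wx":0,"wy":0,"wz":0,"grip":1},{"dx":0,"dy":0,"dz":0.005,"wx":0,"wy":0,"wz":0,"grip":1},{"dx":0,"dy":0,"dz":0,"wx":0,"wy":0,"wz":0,"grip":1}]}}

```text
clock: 6.75
eef_pos: [628.6, -193.3, 49.7]
tool_rot: [0.98, 0.199, -0.0, -0.0]
wrist_force: [-0.1, -0.1, -0.9]
finger_gap: 43.4
grip_force: 61.2
```

Call:
{"api": "arm_command", "payload": {"series": [{"dx":0,"dy":0,"dz":0.002,"wx":0,"wy":0,"wz":0,"grip":1},{"dx":0,"dy":0,"dz":0.001,"wx":0,"wy":0,"wz":0,"grip":1},{"dx":0,"dy":0,"dz":0,"wx":0,"wy":0,"wz":0,"grip":1},{"dx":0,"dy":0,"dz":0,"wx":0,"wy":0,"wz":0,"grip":1}]}}

```text
clock: 7.25
eef_pos: [629.0, -193.5, 47.6]
tool_rot: [0.98, 0.199, 0.0, 0.0]
wrist_force: [0.1, 0.5, -2.0]
finger_gap: 43.6
grip_force: 61.2
```

Call:
{"api": "arm_command", "payload": {"series": [{"dx":0,"dy":0,"dz":0.001,"wx":0,"wy":0,"wz":0,"grip":1},{"dx":0,"dy":0,"dz":0.001,"wx":0,"wy":0,"wz":0,"grip":1},{"dx":0,"dy":0,"dz":0.001,"wx":0,"wy":0,"wz":0,"grip":1},{"dx":0,"dy":0,"dz":0,"wx":0,"wy":0,"wz":0,"grip":1},{"dx":0,"dy":0,"dz":0,"wx":0,"wy":0,"wz":0,"grip":1}]}}

```text
clock: 7.88
eef_pos: [628.9, -193.5, 44.3]
tool_rot: [0.98, 0.199, 0.0, 0.0]
wrist_force: [-0.1, 0.8, -1.4]
finger_gap: 43.3
grip_force: 61.2
```

Call:
{"api": "arm_command", "payload": {"series": [{"dx":0,"dy":0,"dz":0.001,"wx":0,"wy":0,"wz":0,"grip":1},{"dx":0,"dy":0,"dz":0,"wx":0,"wy":0,"wz":0,"grip":1},{"dx":0,"dy":0,"dz":0,"wx":0,"wy":0,"wz":0,"grip":1}]}}

```text
clock: 8.25
eef_pos: [629.1, -193.5, 43.7]
tool_rot: [0.98, 0.199, 0.0, 0.0]
wrist_force: [-0.4, 0.7, 2.9]
finger_gap: 43.3
grip_force: 61.5
```

Wrist force went from about -1.4 to +2.9 N at the expected height, so the spring has met the plate. I'll check by camera before letting go.

```bash
python3 - <<'E'
from h import *
t=grab('side');w=grab('wrist')
c=cv2.resize(t['pixels'][75:195,185:285,::-1],None,fx=4,fy=4)
im=np.zeros((480,800,3),np.uint8);im[:, :400]=c;im[:384,400:]=w['pixels'][:,56:456,::-1];cv2.imwrite('pics/b2.png',im)
E
```

```text
(no output)
```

View pics/b2.png

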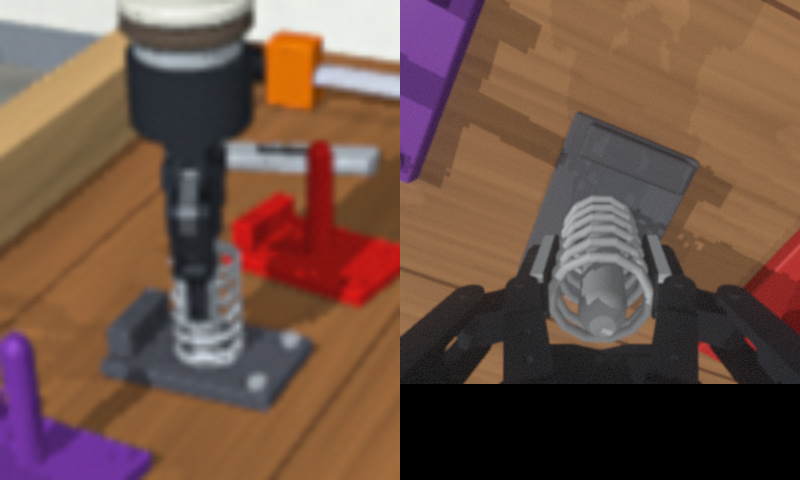

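Both views show the spring seated on the plate (side crop foot at (208,360)), with the rod inside it and its tip at (602,325). Releasing and backing up.

Call:
{"api": "arm_command", "payload": {"series": [{"dx":0,"dy":0,"dz":0,"wx":0,"wy":0,"wz":0,"grip":0.2},{"dx":0,"dy":0,"dz":0,"wx":0,"wy":0,"wz":0,"grip":-0.4},{"dx":0,"dy":0,"dz":0,"wx":0,"wy":0,"wz":0,"grip":-1},{"dx":0,"dy":0,"dz":0,"wx":0,"wy":0,"wz":0,"grip":-1},{"dx":0,"dy":0,"dz":0,"wx":0,"wy":0,"wz":0,"grip":-1}]}}

```text
clock: 8.98
eef_pos: [628.8, -193.4, 43.2]
tool_rot: [0.98, 0.199, -0.0, -0.0]
wrist_force: [-0.4, -0.1, -0.0]
finger_gap: 85.4
grip_force: 0.0
```

Call:
{"api": "arm_command", "payload": {"series": [{"dx":0,"dy":0,"dz":-0.01,"wx":0,"wy":0,"wz":0,"grip":-1},{"dx":0,"dy":0,"dz":-0.03,"wx":0,"wy":0,"wz":0,"grip":-1},{"dx":0,"dy":0,"dz":-0.04,"wx":0,"wy":0,"wz":0,"grip":-1},{"dx":0,"dy":0,"dz":-0.04,"wx":0,"wy":0,"wz":0,"grip":-1},{"dx":0,"dy":0,"dz":0,"wx":0,"wy":0,"wz":0,"grip":-1}]}}

```text
clock: 9.6
eef_pos: [631.8, -193.7, 168.4]
tool_rot: [0.98, 0.199, 0.004, 0.002]
wrist_force: [0.8, -0.3, 0.0]
finger_gap: 85.5
grip_force: 0.0
```

```bash
python3 - <<'E'
from h import *
t=grab('side');w=grab('wrist')
c=cv2.resize(t['pixels'][75:195,185:285,::-1],None,fx=4,fy=4)
im=np.zeros((480,800,3),np.uint8);im[:, :400]=c;im[:384,400:]=w['pixels'][:,56:456,::-1];cv2.imwrite('pics/b3.png',im)
s=sense();print(s['clock'],s['eef_pos'],s['wrist_force'],s['finger_gap'])
E
```

```text
9.7 [ 629.0201375  -193.6529111   164.16908272] [-0.61498958 -0.08589014 -1.11784564] 85.29969014693778
```

View pics/b3.png

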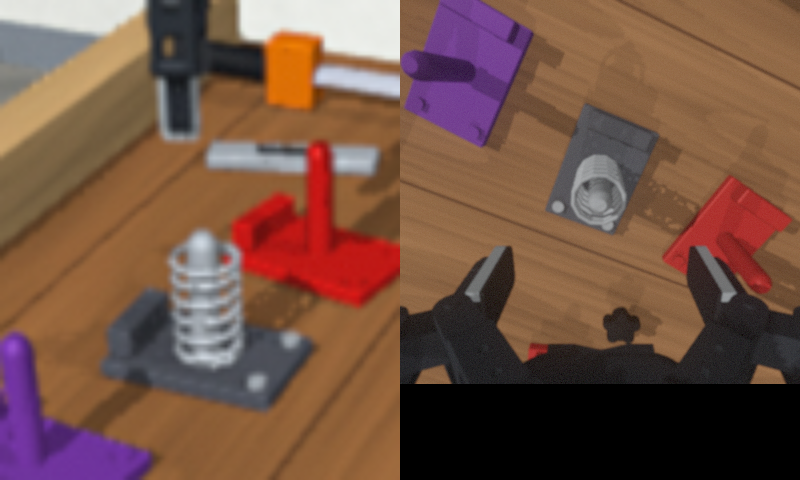

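The spring stands upright on the plate over the rod (side crop at (205,305)), and the gripper is clear of it. Handing in.

```bash
python3 -c "
from h import *
print(job.job_done())"
```

```text
the job is handed in; nothing more can be done
None
```

The wide spring is seated upright on the bare rod's base plate and released, and I handed the job in at about 9.7 s; the hand-in returned no verdict. I never moved near the narrow spring, though I did not photograph it again at the end.

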